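# Make up the patient kit and the control kit for the cassette reader

## Robot

A 6-joint arm with a two-finger parallel gripper is mounted at the origin on a cart in front of the work surface, level with it; the furniture and walls round the work are solid. World frame = base frame: x ahead of the robot, y to its left, z up, the work surface at z = 0. Lengths are in m, angles in degrees, forces in N, time in s.
With the tool pointing down it reaches from about 0.3 to 0.75 m from the base axis. Payload 8.5 kg.
Tool frame: the origin (TCP) lies on the centre line of the jaws, within the pads' length; the fingertips stand 25 mm ahead of it and the grasp point (between the pads) lies 6 mm ahead of it; z points along the fingers, y is the line along which they close (so a half turn about z gives the same grasp; the last joint's range is limited). The gripper opens to 85 mm and grips with 20 to 120 N. Pads are 22 mm wide; open, the fingers measure 114 mm over their backs; the gripper's body (76 mm by 85 mm) begins 54 mm behind the grasp point. The pads swing forward as they close: fully open they stand 13 mm farther back than shut.
Start: joints at [-89.57, 21.807, 74.336, -0, 83.858, -12.336], TCP at [0.122, -0.536, 0.256] pointing down, gripper open.
Joint ranges: [-178.18, 178.18], [-50.72, 133.34], [12.68, 142.11], [-81.47, 261.47], [9.98, 163.14], [-165.26, 165.26]. Speed limits (degrees/s): [136.94, 136.94, 180, 180, 180, 180].

## Interface

Orientations are given as a 3x3 rotation matrix whose columns are the frame's x, y, z axes.
In Python, from rig import telemetry, optics, env gives the robot as it stands.
- The arm moves only by the tool send_rows, never from a script. Its argument "deltas" is a list that holds one entry, the list of rows, each a list of 7 numbers: the shift along the tool's x, y, z in m, then the turn, a rotation vector about the tool's x, y, z in rad, then the opening, from -1 (shut) to 1 (fully open), so that 0 is half open. In form: [[[x, y, z, ax, ay, az, grip], ...]]. A call has 1 to 12 rows; each row shifts and turns the commanded pose from where the row before left it, along the tool's axes as they then stand; what a row does not reach is not made up. A row lasts 1/8 s, in which the tool goes at most 62.5 mm and 10.7 degrees, less where a joint would pass 70% of its speed; a pose out of reach is approached as far as the arm can. A call is refused whole if a number of a shift passes 0.0625 or a number of a turn 0.188, either way. A call with a gripper value outside its range is refused whole. The fingers move at their own pace and stop on an object; "squeeze" is the grip in N (left out, the last holds). Time passes only in rows, so rows that do not move let the fingers close. It gives the time, the measured TCP pose, the force, the opening and the grip force at its end, in the units of the state.
- telemetry.observe(): the state, without advancing time (a new reading comes with each control period).
- optics.get_image(name): name is "scene" or "top" or "wrist"; returns a dict with "image" (420x560x3 uint8, red, green, blue), "range_z" (420x560 float32, m along the optical axis (not along the pixel's ray), 0 where there is no reading), "K" (3x3 intrinsics, pixels), "rvec" (rotation vector, rad) and "tvec" (3), from world to camera coordinates, as OpenCV has them; the wrist camera has in their place "hand_eye" (4x4, takes a point from camera to tool coordinates, whose origin is the TCP and whose axes are the flange's). Camera axes: x right, y down, z forward; pixel columns grow to the right and rows downward; lengths in m; the calibration is good to about 2 mm. A picture is of the moment at which its call begins: read the wrist's pose just before it.
- env.close_job(): hands the job in; it is judged then, once.
The state is a dict: "time_s": time; "q": joint angles; "qvel": joint speeds; "joint_efforts": joint torques, N m; "position": TCP position; "tool_rot": TCP orientation; "ft_force": force on the tool from outside, world axes, zero at the start; "wrist_torque": the same for the moment, N m; "grip_width": finger opening in m; "gripper_force": force on a finger pad.
Only numpy, scipy, OpenCV 4.12 (cv2) and the standard library are available. Lean on these libraries where they do the work, as an engineer would, in place of code of your own. Each camera call takes 0.05 s, during which the arm holds its last target. There are 200 camera calls.

## Task

Make up the two kits for the next reader runs from the stock standing on the right of the bench. The short white tray with one bottle well is the patient kit: stand one slim buffer bottle in its well and lay one test cassette flat in its long compartment; the long tray with two wells is the control kit: stand one stout control vial in each well and lay one test cassette flat in its long compartment. Leave the spare buffer bottle standing and the spare cassette lying flat on the bench, outside the trays.

Things in the scene. Friction and masses are not known exactly. Their poses are not given: they have to be found in the camera images.
- patient_tray: Patient kit tray, the shorter, 143 x 52 mm, one bottle well. White, fixed. Origin: centre of underside, x along it from cassette compartment to wells, z up. Floor 6 mm, rim 24 mm above bench. Compartment 88 (x) x 46 mm, centre x = -24.5 mm; its long walls are cut away to the floor over the middle 46 mm for fingers. Well 46 x 46 mm, centre x = +45.5 mm. All at y = 0; walls 3 mm.
- control_tray: Control kit tray, the longer, 192 x 52 mm, two bottle wells. White, fixed. Origin: centre of underside, x along it from cassette compartment to wells, z up. Floor 6 mm, rim 24 mm above bench. Compartment 88 (x) x 46 mm, centre x = -49 mm; its long walls are cut away to the floor over the middle 46 mm for fingers. Wells 46 x 46 mm, centres x = +21 and +70 mm. All at y = 0; walls 3 mm.
- buffer_1: Slim whitish bottle with a blue cap, one of two alike (either will do): 25 mm diameter, 64 mm tall, straight body to about 45 mm, rigid; stands loose among the stock. Taller and slimmer than the controls. Origin at the centre of its underside, z up. About 30 g.
- buffer_2: Slim whitish bottle with a blue cap, one of two alike (either will do): 25 mm diameter, 64 mm tall, straight body to about 45 mm, rigid; stands loose among the stock. Taller and slimmer than the controls. Origin at the centre of its underside, z up. About 30 g.
- control_1: Control vial: short, stout, brownish body, 29 mm diameter, 56 mm tall, straight body to about 38 mm, rigid; one of two (cap colour does not matter, either goes in either well). Stands loose among the stock. Origin at the centre of its underside, z up. About 35 g.
- control_2: Control vial: short, stout, brownish body, 29 mm diameter, 56 mm tall, straight body to about 38 mm, rigid; one of two (cap colour does not matter, either goes in either well). Stands loose among the stock. Origin at the centre of its underside, z up. About 35 g.
- cassette_x: White flat test cassette, one of three alike (any will do), 70 x 20 mm, 4 to 5 mm thick, lying loose and flat, window up, among the stock. Origin at the centre of its underside, x along its length, z up. Pinch it across the 20 mm width at mid length. About 12 g.
- cassette_y: White flat test cassette, one of three alike (any will do), 70 x 20 mm, 4 to 5 mm thick, lying loose and flat, window up, among the stock. Origin at the centre of its underside, x along its length, z up. Pinch it across the 20 mm width at mid length. About 12 g.
- cassette_z: White flat test cassette, one of three alike (any will do), 70 x 20 mm, 4 to 5 mm thick, lying loose and flat, window up, among the stock. Origin at the centre of its underside, x along its length, z up. Pinch it across the 20 mm width at mid length. About 12 g.
Not all that is in view belongs to the job. Leave any brown or red look-alike of the cassette_x alone.

How it is judged:
By the outcome, as a careful person would: the job done as asked, in the order asked, and still so for the second after the job is handed in, with the robot touching nothing.
It also fails if it takes over 106 s, if anything falls off the work surface, if the arm or the gripper's body presses on something with over 40 N, if the wrist force passes 120 N, or if a joint passes its speed limit or range.

## Working session

There is one attempt and no reset: what is moved stays moved. The work goes in short steps, Python scripts to look and compute and a tool call to move; the robot and the scene stay as the last step left them, time stands still between calls to the robot, and variables do not carry over. Pictures are saved under pics/ and viewed, at most 14 in all, crops included, and the job is handed in when it is done.

Besides the shell and the picture viewer there is one more tool, called as name(argument=value, ...) on one line, values as JSON. send_rows: Moves the arm, as the interface text tells. Its arguments: {"type":"object","properties":{"deltas":{"type":"array"},"squeeze":{"type":"number"}},"required":["deltas"]}

```bash
mkdir -p pics; ls
python3 - <<'E'
from rig import telemetry, optics
import cv2,numpy as np
for n in("top","scene"):
    d=optics.get_image(n); cv2.imwrite(f"pics/{n}0.png",d["image"][:,:,::-1]); np.savez(f"{n}0.npz",**d)
s=telemetry.observe();print(s["time_s"],s["position"],s["tool_rot"],s["grip_width"])
E
```

```text
pics
0.1 [ 0.12151382 -0.53618167  0.25578399] [[ 9.75287203e-01  2.20940878e-01  7.14227686e-06]
 [ 2.20940695e-01 -9.75286434e-01  1.25752721e-03]
 [ 2.84804932e-04 -1.22487217e-03 -9.99999209e-01]] 0.0852019743849911
```

View pics/top0.png

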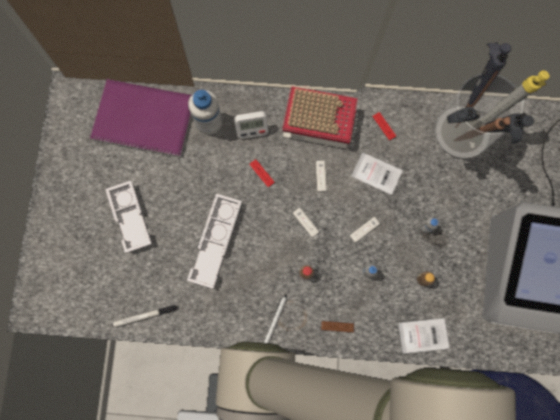

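View pics/scene0.png

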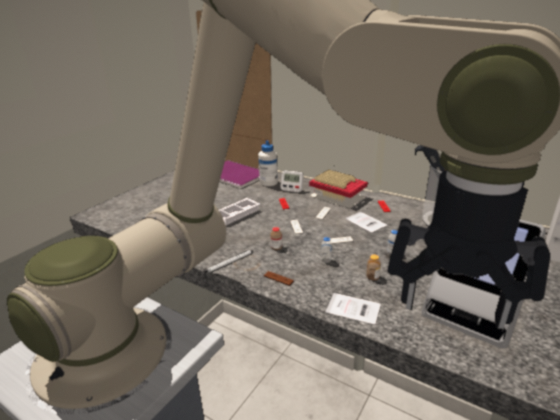

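The top view shows patient tray at (128,217), control tray at (215,241), cassettes at (321,176), (306,222) and (365,230). It also shows controls with red (308,272) and orange (428,279) caps, and buffers with blue caps at (373,271) and (433,224).

```bash
cat > h.py <<'E'
import numpy as np,cv2
def world(d):
    K=d["K"];R=cv2.Rodrigues(d["rvec"])[0];t=np.ravel(d["tvec"])
    v,u=np.mgrid[:420,:560];z=d["range_z"]
    P=np.stack([(u-K[0,2])/K[0,0]*z,(v-K[1,2])/K[1,1]*z,z],-1)
    return (P-t)@R
def rect(pts):
    (c,s,a)=cv2.minAreaRect(pts[:,:2].astype(np.float32)); b=cv2.boxPoints((c,s,a))
    e=[b[1]-b[0],b[2]-b[1]];e=max(e,key=np.linalg.norm)
    return np.round(c,4),np.round(s,4),round(np.degrees(np.arctan2(e[1],e[0]))%180,1)
E
python3 - <<'E'
from h import *
d=dict(np.load("top0.npz"));W=world(d);im=d["image"].astype(int)
print(d["K"][0],W[300,60],W[100,280])
hsv=cv2.cvtColor(d["image"],cv2.COLOR_RGB2HSV)
for n,(u,v),r in [("cas1",(321,176),22),("cas2",(306,222),20),("cas3",(365,230),20)]:
    m=np.zeros((420,560),bool);m[v-r:v+r,u-r:u+r]=1
    m&=(hsv[...,2]>150)&(W[...,2]<.015)&(W[...,2]>-.01)
    l,lab=cv2.connectedComponents(m.astype(np.uint8));m=lab==lab[v,u]
    if lab[v,u]==0: print("bg")
    print(n,m.sum(),rect(W[m]),np.median(W[m][:,2]))
for n,(u,v) in dict(cred=(308,272),b1=(373,271),b2=(433,224),cor=(428,279)).items():
    m=np.zeros((420,560),bool);m[v-18:v+18,u-18:u+18]=1;m&=(W[...,2]>.03)&(W[...,2]<.1)
    p=W[m];z=p[:,2].max();q=p[p[:,2]>z-.006]
    print(n,m.sum(),z,q.mean(0).round(4),rect(q)[:2], rect(p)[:2])
for n,(u,v),r in [("pat",(128,217),45),("con",(215,241),55)]:
    m=np.zeros((420,560),bool);m[v-r:v+r,u-r:u+r]=1;m&=(W[...,2]>.016)&(W[...,2]<.04)
    print(n,m.sum(),rect(W[m]),np.median(W[m][:,2]))
E
```

```text
[546.70281807   0.         272.01133228] [0.35432237 0.4361208  0.00325679] [ 0.84755121  0.00228915 -0.00283545]
cas1 296 (array([ 0.6744, -0.1017]), array([0.0732, 0.0218]), np.float32(6.6)) 0.002530161711758856
cas2 319 (array([ 0.5634, -0.0758]), array([0.0762, 0.0228]), np.float32(41.6)) 0.002538586697798294
cas3 304 (array([ 0.5581, -0.2042]), array([0.022, 0.07 ]), np.float32(131.0)) 0.002736188777521761
cred 158 0.05877972671065049 [ 0.4514 -0.0824  0.0549] (array([ 0.4513, -0.0829]), array([0.0156, 0.0147])) (array([ 0.4512, -0.082 ]), array([0.0272, 0.0272]))
b1 128 0.06501072822761733 [ 0.464  -0.2152  0.0613] (array([ 0.4644, -0.2153]), array([0.0124, 0.0136])) (array([ 0.4629, -0.2157]), array([0.0225, 0.0234]))
b2 131 0.06570364478726089 [ 0.5726 -0.3409  0.0609] (array([ 0.5724, -0.3416]), array([0.0127, 0.0129])) (array([ 0.5723, -0.3397]), array([0.0228, 0.0233]))
cor 167 0.05829261754115611 [ 0.4575 -0.335   0.0549] (array([ 0.4576, -0.3343]), array([0.0164, 0.0133])) (array([ 0.4573, -0.334 ]), array([0.0282, 0.0267]))
pat 468 (array([0.5442, 0.3102]), array([0.1493, 0.0582]), np.float32(24.4)) 0.02290466516971621
con 631 (array([0.5058, 0.1176]), array([0.0587, 0.1977]), np.float32(167.4)) 0.022766747013325424
```

```bash
cat > plan.py <<'E'
# plan.py x,y,z,psi,grip[,step] ... : rounded tool-axis rows from the measured pose through waypoints
import sys,json,numpy as np
from scipy.spatial.transform import Rotation as R
from rig import telemetry
s=telemetry.observe();p=np.array(s["position"]);M=R.from_matrix(s["tool_rot"])
print(s["time_s"],p.round(4),"psi",np.degrees(np.arctan2(M.as_matrix()[1,0],M.as_matrix()[0,0])).round(1),"w",round(s["grip_width"],4),"F",np.round(s["ft_force"],1),"gf",s["gripper_force"],"q",np.round(s["q"],0))
rows=[]
for a in sys.argv[1:]:
    w=[float(v) for v in a.split(",")];t=np.array(w[:3]);c=np.radians(w[3]);st=w[5] if len(w)>5 else .05
    T=R.from_matrix(np.array([[np.cos(c),np.sin(c),0],[np.sin(c),-np.cos(c),0],[0,0,-1]]))
    n=max(1,int(np.ceil(np.linalg.norm(t-p)/st-.02)),int(np.ceil((M.inv()*T).magnitude()/.17)))
    for k in range(n,0,-1):
        d=M.inv().apply((t-p)/k).round(3);r=((M.inv()*T).as_rotvec()/k).round(3)
        p=p+M.apply(d);M=M*R.from_rotvec(r)
        rows.append([*(d+0.).tolist(),*(r+0.).tolist(),w[4]])
print(len(rows))
for i in range(0,len(rows),12):print(json.dumps([rows[i:i+12]]))
E
python3 plan.py .464,-.2155,.16,24.4,1 .464,-.2155,.05,24.4,1,.04
```

```text
0.1 [ 0.1215 -0.5362  0.2558] psi 12.8 w 0.0852 F [ 0.5 -0.4 -0.5] gf 0.0 q [-90.  22.  74.   0.  84. -12.]
13
[[[0.04, -0.024, 0.01, 0.0, 0.0, -0.02, 1.0], [0.041, -0.023, 0.01, 0.0, 0.0, -0.02, 1.0], [0.041, -0.022, 0.01, 0.0, 0.0, -0.02, 1.0], [0.042, -0.021, 0.009, 0.0, 0.0, -0.02, 1.0], [0.042, -0.02, 0.01, 0.0, 0.0, -0.021, 1.0], [0.043, -0.02, 0.009, 0.0, 0.0, -0.02, 1.0], [0.043, -0.019, 0.01, 0.0, 0.0, -0.021, 1.0], [0.044, -0.017, 0.009, 0.0, 0.0, -0.02, 1.0], [0.044, -0.017, 0.01, -0.001, 0.0, -0.021, 1.0], [0.044, -0.016, 0.009, 0.0, 0.0, -0.02, 1.0], [0.0, 0.0, 0.037, 0.0, 0.0, 0.0, 1.0], [0.0, 0.0, 0.037, 0.0, 0.0, 0.0, 1.0]]]
[[[0.0, 0.0, 0.036, 0.0, 0.0, 0.0, 1.0]]]
```

send_rows(deltas=[[[0.04,-0.024,0.01,0.0,0.0,-0.02,1.0],[0.041,-0.023,0.01,0.0,0.0,-0.02,1.0],[0.041,-0.022,0.01,0.0,0.0,-0.02,1.0],[0.042,-0.021,0.009,0.0,0.0,-0.02,1.0],[0.042,-0.02,0.01,0.0,0.0,-0.021,1.0],[0.043,-0.02,0.009,0.0,0.0,-0.02,1.0],[0.043,-0.019,0.01,0.0,0.0,-0.021,1.0],[0.044,-0.017,0.009,0.0,0.0,-0.02,1.0],[0.044,-0.017,0.01,0.0,0.0,-0.021,1.0],[0.044,-0.016,0.009,0.0,0.0,-0.02,1.0],[0,0,0,0,0,0,1]]], squeeze=30)

```text
time_s: 1.48
position: [0.4651, -0.2134, 0.1593]
tool_rot: [[0.909, 0.417, -0.001], [0.417, -0.909, 0.001], [-0.001, -0.002, -1.0]]
ft_force: [-0.3, 0.6, 0.2]
grip_width: 0.0856
gripper_force: 0.0
```

```bash
python3 plan.py .464,-.2155,.05,24.4,1,.04
python3 - <<'E'
from rig import telemetry, optics
import cv2,numpy as np
s=telemetry.observe();d=optics.get_image("wrist");cv2.imwrite("pics/w1.png",d["image"][:,:,::-1])
T=np.eye(4);T[:3,:3]=s["tool_rot"];T[:3,3]=s["position"];T=T@d["hand_eye"]
K=d["K"];v,u=np.mgrid[:420,:560];z=d["range_z"]
W=np.stack([(u-K[0,2])/K[0,0]*z,(v-K[1,2])/K[1,1]*z,z],-1)@T[:3,:3].T+T[:3,3]
m=(z>0)&(W[...,2]>.05)&(W[...,2]<.075)&(abs(W[...,0]-.464)<.03)&(abs(W[...,1]+.2155)<.03)
print(m.sum(),W[m].mean(0),W[m].min(0),W[m].max(0))
E
```

```text
1.475 [ 0.4651 -0.2134  0.1593] psi 24.6 w 0.0856 F [-0.3  0.6  0.2] gf 0.0 q [-38.  24.  89.   0.  67.  27.]
3
[[[-0.001, 0.001, 0.036, -0.001, 0.0, 0.001, 1.0], [0.0, 0.0, 0.037, 0.0, 0.0, 0.002, 1.0], [-0.001, 0.001, 0.036, -0.001, 0.001, 0.001, 1.0]]]
740 [ 0.46524882 -0.21653151  0.0575258 ] [ 0.4532035  -0.2284769   0.05000337] [ 0.4741088  -0.20666164  0.06472286]
```

send_rows(deltas=[[[-0.001,0.001,0.036,0,0,0.001,1],[0,0.001,0.037,0,0,0.001,1],[-0.001,0.001,0.036,0,0,0,1],[0,0,0,0,0,0,-1],[0,0,0,0,0,0,-1],[0,0,0,0,0,0,-1],[0,0,0,0,0,0,-1],[0,0,0,0,0,0,-1],[0,0,0,0,0,0,-1]]])

```text
time_s: 2.65
position: [0.4639, -0.2196, 0.0526]
tool_rot: [[0.911, 0.411, 0.002], [0.411, -0.911, -0.002], [0.001, 0.002, -1.0]]
ft_force: [-1.4, 0.3, 7.4]
grip_width: 0.0242
gripper_force: 29.3
```

```bash
python3 plan.py .464,-.2155,.16,24.4,-1  .5857,.329,.16,24.4,-1 .5857,.329,.066,24.4,-1
```

```text
2.65 [ 0.4639 -0.2196  0.0526] psi 24.3 w 0.0242 F [-1.4  0.3  7.4] gf 29.311827421188354 q [-39.  32.  96.  -0.  52.  27.]
17
[[[0.001, -0.001, -0.036, 0.001, 0.0, -0.001, -1.0], [0.0, -0.001, -0.036, 0.001, 0.0, 0.0, -1.0], [0.001, -0.002, -0.035, 0.0, -0.001, -0.001, -1.0], [0.028, -0.037, 0.0, 0.0, 0.0, 0.0, -1.0], [0.028, -0.037, 0.0, 0.0, 0.0, 0.0, -1.0], [0.028, -0.037, 0.0, 0.0, 0.0, 0.0, -1.0], [0.028, -0.037, 0.0, 0.0, 0.0, 0.0, -1.0], [0.028, -0.037, 0.0, 0.0, 0.0, 0.0, -1.0], [0.028, -0.037, 0.0, 0.0, 0.0, 0.0, -1.0], [0.028, -0.037, 0.0, 0.0, 0.0, 0.0, -1.0], [0.028, -0.037, 0.0, 0.0, 0.0, 0.0, -1.0], [0.028, -0.037, 0.0, 0.0, 0.0, 0.0, -1.0]]]
[[[0.028, -0.037, 0.0, 0.0, 0.0, 0.0, -1.0], [0.028, -0.038, 0.0, 0.0, 0.0, 0.0, -1.0], [0.028, -0.037, -0.001, 0.0, 0.0, 0.0, -1.0], [0.0, 0.0, 0.047, 0.0, 0.0, 0.0, -1.0], [0.0, 0.0, 0.047, 0.0, 0.0, 0.0, -1.0]]]
```

send_rows(deltas=[[[0,0,-0.036,0,0,0,-1.0],[0.0,0,-0.036,0,0.0,0.0,-1.0],[0.001,-0.002,-0.036,0.0,0,0,-1.0],[0.028,-0.037,0.0,0.0,0.0,0.0,-1.0],[0.028,-0.037,0.0,0.0,0.0,0.0,-1.0],[0.028,-0.037,0.0,0.0,0.0,0.0,-1.0],[0.028,-0.037,0.0,0.0,0.0,0.0,-1.0],[0.028,-0.037,0.0,0.0,0.0,0.0,-1.0],[0.028,-0.037,0.0,0.0,0.0,0.0,-1.0],[0.028,-0.037,0.0,0.0,0.0,0.0,-1.0],[0.028,-0.037,0.0,0.0,0.0,0.0,-1.0],[0.028,-0.037,0.0,0.0,0.0,0.0,-1.0]]])

```text
time_s: 4.15
position: [0.5564, 0.1919, 0.1599]
tool_rot: [[0.911, 0.411, 0.001], [0.411, -0.911, 0.0], [0.001, 0.0, -1.0]]
ft_force: [1.1, -0.1, -0.7]
grip_width: 0.0238
gripper_force: 29.6
```

send_rows(deltas=[[[0.028,-0.037,0.0,0.0,0.0,0.0,-1.0],[0.028,-0.038,0.0,0.0,0.0,0.0,-1.0],[0.028,-0.037,0,0.0,0.0,0.0,-1.0],[0,0,0,0,0,0,-1],[0,0,0,0,0,0,-1]]])

```text
time_s: 4.78
position: [0.5865, 0.3266, 0.1594]
tool_rot: [[0.911, 0.411, -0.0], [0.411, -0.911, -0.0], [-0.0, 0.0, -1.0]]
ft_force: [-0.2, 0.2, -0.1]
grip_width: 0.024
gripper_force: 29.6
```

```bash
cat > wrist.py <<'E'
import sys,cv2,numpy as np
from rig import telemetry, optics
s=telemetry.observe();d=optics.get_image("wrist");cv2.imwrite(sys.argv[1],d["image"][:,:,::-1])
T=np.eye(4);T[:3,:3]=s["tool_rot"];T[:3,3]=s["position"];T=T@d["hand_eye"]
K=d["K"];v,u=np.mgrid[:420,:560];z=d["range_z"]
W=np.stack([(u-K[0,2])/K[0,0]*z,(v-K[1,2])/K[1,1]*z,z],-1)@T[:3,:3].T+T[:3,3];W[z==0]=9
np.savez("w.npz",W=W,im=d["image"])
E
python3 wrist.py pics/w2.png;python3 plan.py .5857,.329,.11,24.4,-1 .5857,.329,.06,24.4,-1
```

```text
4.825 [0.5867 0.3261 0.1596] psi 24.2 w 0.0243 F [-0.2  0.1 -0.5] gf 29.6236190199852 q [19. 38. 61. -0. 80. 85.]
2
[[[0.0, -0.003, 0.05, 0.0, 0.0, -0.003, -1.0], [0.0, 0.0, 0.05, 0.0, 0.0, 0.0, -1.0]]]
```

View pics/w2.png

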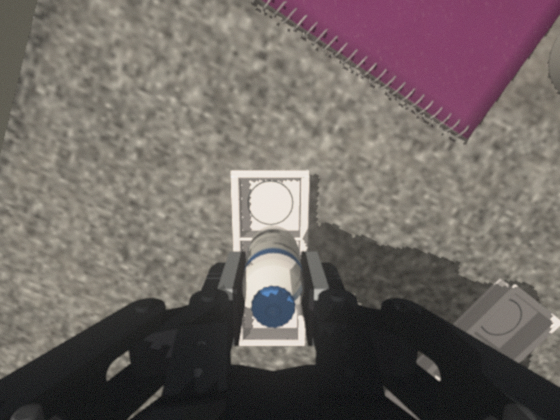

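The bottle is held upright, seen from behind. The well is at the top of the tray at (271,203), aligned with the tool x axis. I'll check the rim geometry from this view.

Run:
```python
import numpy as np
from h import rect
W=np.load("w.npz")["W"];v,u=np.mgrid[:420,:560]
m=(abs(W[...,2]-.024)<.004)&(u>222)&(u<320)&(v>160)&(v<236);p=W[m]
print(m.sum(),np.median(p[:,2]))
x=np.array([np.cos(np.radians(24.4)),np.sin(np.radians(24.4))]);y=np.array([-x[1],x[0]])
a=p[:,:2]@x;b=p[:,:2]@y;A=np.percentile(a,99.5);c=(np.percentile(b,.5)+np.percentile(b,99.5))/2
print("width",np.ptp(b),"well",(A-.026)*x+c*y, "origin",(A-.0715)*x+c*y)
```

```text
1644 0.02387967279563319
width 0.05807535547618969 well [0.58711188 0.32895242] origin [0.54567577 0.31015616]
```

send_rows(deltas=[[[0.001,-0.003,0.04,0,0,0,-1],[0,0,0.04,0,0,0,-1],[0,0,0.014,0,0,0,-1],[0,0,0.006,0,0,0,-1],[0,0,0,0,0,0,-1]]])

```text
time_s: 5.45
position: [0.587, 0.3299, 0.0605]
tool_rot: [[0.912, 0.411, 0.002], [0.411, -0.912, 0.001], [0.002, 0.0, -1.0]]
ft_force: [-0.8, -0.1, -0.3]
grip_width: 0.0241
gripper_force: 29.6
```

send_rows(deltas=[[[0,0,0.002,0,0,0,-1],[0,0,0,0,0,0,-0.1],[0,0,0,0,0,0,0.2],[0,0,0,0,0,0,0.2],[0,0,-0.03,0,0,0,0.2],[0,0,-0.05,0,0,0,0.2],[0,0,-0.03,0,0,0,1]]])

```text
time_s: 6.32
position: [0.5869, 0.3302, 0.17]
tool_rot: [[0.912, 0.411, 0.003], [0.411, -0.912, 0.001], [0.003, 0.0, -1.0]]
ft_force: [-0.4, 0.2, 0.4]
grip_width: 0.068
gripper_force: 0.0
```

```bash
python3 plan.py .5634,-.0758,.13,41.6,1 .5634,-.0758,.034,41.6,1
```

```text
6.325 [0.5869 0.3302 0.17  ] psi 24.3 w 0.068 F [-0.4  0.2  0.4] gf 0.0 q [19. 38. 60.  0. 82. 85.]
11
[[[-0.021, 0.04, 0.004, 0.0, 0.0, -0.034, 1.0], [-0.022, 0.039, 0.004, 0.0, 0.0, -0.034, 1.0], [-0.024, 0.039, 0.005, 0.0, 0.0, -0.033, 1.0], [-0.025, 0.038, 0.004, 0.0, 0.0, -0.034, 1.0], [-0.026, 0.037, 0.005, 0.0, -0.001, -0.033, 1.0], [-0.027, 0.036, 0.004, 0.0, 0.0, -0.034, 1.0], [-0.029, 0.035, 0.005, 0.0, -0.001, -0.033, 1.0], [-0.03, 0.034, 0.004, 0.0, 0.0, -0.034, 1.0], [-0.03, 0.033, 0.005, 0.001, -0.001, -0.033, 1.0], [0.0, 0.0, 0.048, 0.0, 0.0, 0.0, 1.0], [0.0, 0.0, 0.048, 0.0, 0.0, 0.0, 1.0]]]
```

Move above cassette 2, then look with the wrist camera (also checking the bottle later).

send_rows(deltas=[[[-0.021,0.04,0.004,0.0,0.0,-0.034,1.0],[-0.022,0.039,0.004,0.0,0.0,-0.034,1.0],[-0.024,0.039,0.005,0.0,0.0,-0.033,1.0],[-0.025,0.038,0.004,0.0,0.0,-0.034,1.0],[-0.026,0.037,0.005,0.0,0,-0.033,1.0],[-0.027,0.036,0.004,0.0,0.0,-0.034,1.0],[-0.029,0.035,0.005,0.0,0,-0.033,1.0],[-0.03,0.034,0.004,0.0,0.0,-0.034,1.0],[-0.03,0.033,0.005,0,0,-0.033,1.0],[0,0,0,0,0,0,1],[0,0,0,0,0,0,1]]])

```text
time_s: 7.7
position: [0.5633, -0.0757, 0.1274]
tool_rot: [[0.748, 0.663, 0.0], [0.663, -0.748, 0.0], [0.0, -0.0, -1.0]]
ft_force: [-0.1, 0.1, -0.1]
grip_width: 0.0849
gripper_force: 0.0
```

```bash
cat > cas.py <<'E'
import sys,numpy as np,cv2
from h import rect
f=np.load("w.npz");W=f["W"];hsv=cv2.cvtColor(f["im"],cv2.COLOR_RGB2HSV)
x,y=map(float,sys.argv[1:3])
m=(np.hypot(W[...,0]-x,W[...,1]-y)<.06)&(hsv[...,2]>165)&(hsv[...,1]<60)&(W[...,2]<.02)&(W[...,2]>-.01)
m=cv2.morphologyEx(m.astype(np.uint8),cv2.MORPH_OPEN,np.ones((3,3)))
n,l,s,c=cv2.connectedComponentsWithStats(m);k=1+np.argmax(s[1:,4])
print(s[k],c[k],rect(W[l==k]),np.median(W[l==k][:,2]))
E
python3 wrist.py pics/w3.png; python3 cas.py .5634 -.0758;python3 plan.py .5634,-.0758,.034,41.6,1
```

```text
[ 260  163   28   97 2487] [273.70406112 210.03900281] (array([ 0.562 , -0.0782]), array([0.0732, 0.0193]), np.float32(42.2)) 0.004395783036421269
7.75 [ 0.5633 -0.0753  0.1275] psi 41.6 w 0.0852 F [ 0.2 -0.7 -0.3] gf 0.0 q [-20.  31.  82.   0.  67.  29.]
2
[[[0.0, 0.0, 0.047, 0.0, 0.0, 0.0, 1.0], [0.0, 0.0, 0.047, 0.0, 0.0, 0.0, 1.0]]]
```

View pics/w3.png

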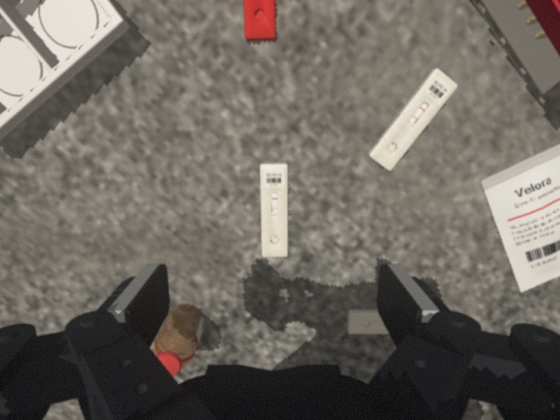

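send_rows(deltas=[[[-0.002,0.001,0.044,0,0,-0.005,-0.3],[0,0,0.044,0,0,-0.005,-0.3],[0,0,0,0,0,0,-0.3],[0,0,0.005,0,0,0,-0.3],[0,0,0.003,0,0,0,-0.3],[0,0,0.002,0,0,0,-0.3],[0,0,0,0,0,0,-0.3]]])

```text
time_s: 8.62
position: [0.5625, -0.0783, 0.0297]
tool_rot: [[0.741, 0.671, 0.001], [0.671, -0.741, -0.0], [0.0, 0.0, -1.0]]
ft_force: [0.2, 0.9, -0.2]
grip_width: 0.0299
gripper_force: 0.0
```

send_rows(deltas=[[[0,0,0.002,0,0,0,-0.3],[0,0,0.001,0,0,0,-0.3],[0,0,0,0,0,0,-1],[0,0,0,0,0,0,-1],[0,0,0,0,0,0,-1],[0,0,0,0,0,0,-1]]])

```text
time_s: 9.38
position: [0.5625, -0.0783, 0.0263]
tool_rot: [[0.741, 0.671, 0.0], [0.671, -0.741, -0.0], [0.0, 0.0, -1.0]]
ft_force: [-0.1, -0.0, -0.1]
grip_width: 0.0186
gripper_force: 29.3
```

```bash
python3 plan.py .5625,-.078,.11,42,-1 .523,.3003,.11,24.4,-1
```

```text
9.375 [ 0.5625 -0.0783  0.0263] psi 42.2 w 0.0186 F [-0.1 -0.  -0.1] gf 29.334627091884613 q [-20.  39.  88.  -0.  54.  28.]
10
[[[0.0, 0.0, -0.042, 0.0, 0.0, 0.001, -1.0], [0.0, 0.0, -0.042, 0.0, 0.0, 0.002, -1.0], [0.028, -0.038, 0.0, 0.0, 0.0, 0.038, -1.0], [0.027, -0.04, 0.0, 0.0, 0.0, 0.038, -1.0], [0.025, -0.04, 0.0, 0.0, 0.0, 0.038, -1.0], [0.023, -0.041, 0.0, 0.0, 0.0, 0.039, -1.0], [0.022, -0.043, 0.0, 0.0, 0.0, 0.038, -1.0], [0.02, -0.043, 0.0, 0.0, 0.0, 0.039, -1.0], [0.018, -0.044, 0.0, 0.0, 0.0, 0.038, -1.0], [0.017, -0.045, 0.0, 0.0, 0.0, 0.039, -1.0]]]
```

send_rows(deltas=[[[0.0,0.0,-0.042,0.0,0.0,0.001,-1.0],[0.0,0.0,-0.042,0.0,0.0,0.002,-1.0],[0.028,-0.038,0.0,0.0,0.0,0.038,-1.0],[0.027,-0.04,0.0,0.0,0.0,0.038,-1.0],[0.025,-0.04,0.0,0.0,0.0,0.038,-1.0],[0.023,-0.041,0.0,0.0,0.0,0.039,-1.0],[0.022,-0.043,0.0,0.0,0.0,0.038,-1.0],[0.02,-0.043,0.0,0.0,0.0,0.039,-1.0],[0.018,-0.044,0.0,0.0,0.0,0.038,-1.0],[0.017,-0.045,0.0,0.0,0.0,0.039,-1.0],[0,0,0,0,0,0,-1],[0,0,0,0,0,0,-1]]])

```text
time_s: 10.88
position: [0.5226, 0.3003, 0.1101]
tool_rot: [[0.911, 0.413, -0.0], [0.413, -0.911, -0.0], [-0.001, 0.0, -1.0]]
ft_force: [-0.2, -0.2, 0.2]
grip_width: 0.0181
gripper_force: 29.5
```

```bash
python3 wrist.py pics/w4.png;python3 plan.py .523,.3003,.06,24.4,-1 .523,.3003,.034,24.4,-1
```

```text
10.925 [0.5228 0.2998 0.1102] psi 24.4 w 0.0186 F [ 0.2 -0.9  0.2] gf 29.452463686466217 q [19. 35. 78. -0. 68. 84.]
2
[[[0.0, 0.0, 0.05, 0.0, 0.0, -0.001, -1.0], [0.0, 0.0, 0.026, 0.0, 0.0, 0.0, -1.0]]]
```

View pics/w4.png

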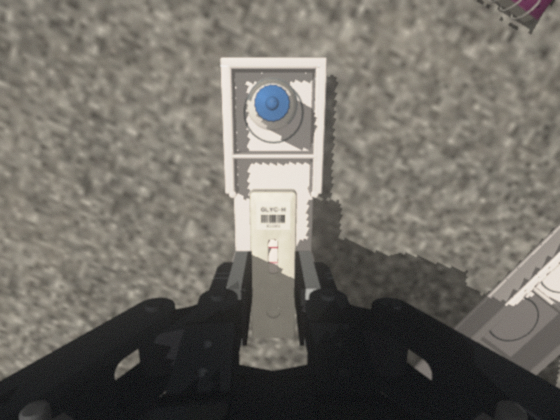

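The buffer stands in its well at (272,103), and the cassette hangs level and in line with the compartment. Lowering it.

send_rows(deltas=[[[0,0,0.05,0,0,0,-1],[0,0,0.02,0,0,0,-1],[0,0,0.005,0,0,0,-1],[0,0,0.002,0,0,0,-1],[0,0,0,0,0,0,-1]]])

```text
time_s: 11.55
position: [0.5232, 0.3006, 0.0343]
tool_rot: [[0.911, 0.413, 0.002], [0.413, -0.911, 0.001], [0.002, 0.0, -1.0]]
ft_force: [-0.4, -0.9, -0.1]
grip_width: 0.0189
gripper_force: 29.5
```

send_rows(deltas=[[[0,0,0.001,0,0,0,-1],[0,0,0,0,0,0,-0.2],[0,0,0,0,0,0,-0.2],[0,0,0,0,0,0,-0.2],[0,0,-0.03,0,0,0,-0.2],[0,0,-0.05,0,0,0,0],[0,0,-0.05,0,0,0,1]]])

```text
time_s: 12.42
position: [0.5225, 0.3006, 0.1637]
tool_rot: [[0.911, 0.413, -0.001], [0.413, -0.911, -0.0], [-0.001, -0.0, -1.0]]
ft_force: [0.3, 0.3, 1.0]
grip_width: 0.0594
gripper_force: 0.0
```

```bash
python3 wrist.py pics/w5.png; python3 cas.py .5229 .3001; python3 plan.py .4513,-.0825,.15,-12.6,1 .4513,-.0825,.047,-12.6,1,.04
```

```text
[ 241  154   65  101 5301] [274.66534616 203.4784003 ] (array([0.5179, 0.2979]), array([0.084 , 0.0524]), np.float32(24.5)) 0.00671967406905416
12.475 [0.5247 0.3015 0.1709] psi 24.4 w 0.0664 F [1.7 1.8 6.2] gf 0.0 q [19. 31. 73. -0. 75. 84.]
11
[[[-0.028, 0.04, 0.002, 0.0, -0.001, 0.081, 1.0], [-0.025, 0.042, 0.002, 0.0, -0.001, 0.081, 1.0], [-0.021, 0.044, 0.003, 0.0, -0.001, 0.081, 1.0], [-0.018, 0.046, 0.002, -0.001, -0.002, 0.081, 1.0], [-0.014, 0.047, 0.003, 0.0, -0.001, 0.08, 1.0], [-0.01, 0.048, 0.003, -0.001, -0.002, 0.081, 1.0], [-0.007, 0.048, 0.002, 0.0, -0.001, 0.08, 1.0], [-0.003, 0.049, 0.003, -0.001, -0.002, 0.081, 1.0], [0.0, 0.0, 0.034, 0.0, 0.0, 0.0, 1.0], [0.0, 0.0, 0.034, 0.0, 0.0, 0.0, 1.0], [0.0, -0.001, 0.035, 0.0, 0.0, 0.0, 1.0]]]
```

View pics/w5.png

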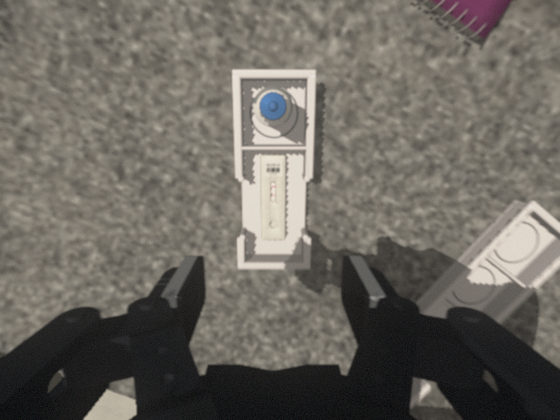

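Patient kit filled: bottle at (273,105), cassette at (272,197). I'll check that the cassette lies flat by depth at both ends, then move on.

Run:
```python
import numpy as np
W=np.load("w.npz")["W"]
for v in (157,165,185,210,228,235): print(v,W[v-1:v+2,266:280].reshape(-1,3).mean(0).round(4))
```

```text
157 [0.5543 0.3147 0.0106]
165 [0.5487 0.3122 0.0108]
185 [0.5342 0.3056 0.01  ]
210 [0.5157 0.2972 0.0104]
228 [0.5018 0.2909 0.0106]
235 [0.4963 0.2884 0.0104]
```

send_rows(deltas=[[[-0.028,0.04,0.002,0.0,0,0.081,1.0],[-0.025,0.042,0.002,0.0,0,0.081,1.0],[-0.021,0.044,0.003,0.0,0,0.081,1.0],[-0.018,0.046,0.002,0,0,0.081,1.0],[-0.014,0.047,0.003,0.0,0,0.08,1.0],[-0.01,0.048,0.003,0,0,0.081,1.0],[-0.007,0.048,0.002,0.0,0,0.08,1.0],[-0.003,0.049,0.003,0,0,0.081,1.0],[0,0,0,0,0,0,1],[0,0,0,0,0,0,1]]])

```text
time_s: 13.72
position: [0.4485, -0.0834, 0.1423]
tool_rot: [[0.976, -0.218, -0.0], [-0.218, -0.976, 0.0], [-0.0, -0.0, -1.0]]
ft_force: [0.7, 0.9, 0.2]
grip_width: 0.0853
gripper_force: 0.0
```

```bash
python3 plan.py .4513,-.0825,.047,-12.6,1,.04
```

```text
13.725 [ 0.4485 -0.0834  0.1423] psi -12.6 w 0.0853 F [0.7 0.9 0.2] gf 0.0 q [-25.  20.  99.   0.  61.  77.]
3
[[[0.001, 0.0, 0.032, 0.0, 0.0, 0.0, 1.0], [0.001, -0.001, 0.032, 0.0, 0.0, 0.0, 1.0], [0.001, 0.0, 0.031, 0.0, 0.0, 0.0, 1.0]]]
```

send_rows(deltas=[[[0.001,0.0,0.032,0.0,0.0,0.0,1.0],[0.001,-0.001,0.032,0.0,0.0,0.0,1.0],[0.001,0.0,0.031,0.0,0.0,0.0,1.0],[0,0,0,0,0,0,-1],[0,0,0,0,0,0,-1],[0,0,0,0,0,0,-1],[0,0,0,0,0,0,-1],[0,0,0,0,0,0,-1],[0,0,0,0,0,0,-1]]])

```text
time_s: 14.85
position: [0.4522, -0.0834, 0.0485]
tool_rot: [[0.976, -0.218, 0.002], [-0.218, -0.976, -0.001], [0.002, 0.0, -1.0]]
ft_force: [0.4, 1.8, 6.2]
grip_width: 0.0284
gripper_force: 29.2
```

```bash
python3 plan.py .4513,-.0825,.13,-12.6,-1 .5741,.1023,.13,-12.6,-1
```

```text
14.85 [ 0.4522 -0.0834  0.0485] psi -12.6 w 0.0284 F [0.4 1.8 6.2] gf 29.171161651611328 q [-25.  29. 105.   0.  46.  77.]
7
[[[0.0, 0.0, -0.041, 0.0, -0.001, 0.0, -1.0], [-0.001, -0.001, -0.041, 0.0, -0.001, 0.0, -1.0], [0.016, -0.041, 0.0, 0.0, 0.0, 0.0, -1.0], [0.016, -0.041, 0.0, 0.0, 0.0, 0.0, -1.0], [0.016, -0.042, 0.0, 0.0, 0.0, 0.0, -1.0], [0.016, -0.041, 0.0, 0.0, 0.0, 0.0, -1.0], [0.016, -0.042, 0.0, 0.0, 0.0, 0.0, -1.0]]]
```

send_rows(deltas=[[[0.0,0.0,-0.042,0.0,0,0.0,-1.0],[-0.001,-0.001,-0.042,0.0,0,0.0,-1.0],[0.016,-0.041,0.0,0.0,0.0,0.0,-1.0],[0.016,-0.041,0.0,0.0,0.0,0.0,-1.0],[0.016,-0.042,0.0,0.0,0.0,0.0,-1.0],[0.016,-0.041,0.0,0.0,0.0,0.0,-1.0],[0.016,-0.042,0.0,0.0,0.0,0.0,-1.0],[0,0,0,0,0,0,-1],[0,0,0,0,0,0,-1]]])

```text
time_s: 15.98
position: [0.5738, 0.102, 0.1316]
tool_rot: [[0.976, -0.218, -0.0], [-0.218, -0.976, -0.0], [-0.0, 0.0, -1.0]]
ft_force: [0.5, -0.9, -0.2]
grip_width: 0.0281
gripper_force: 30.0
```

```bash
python3 wrist.py pics/w6.png
python3 - <<'E'
import numpy as np
W=np.load("w.npz")["W"];o=np.array([.5058,.1176]);t=np.radians(-12.6)
x=np.array([np.cos(t),np.sin(t)]);y=np.array([-x[1],x[0]])
m=(abs(W[...,2]-.024)<.004);p=W[m][:,:2]-o;a=p@x;b=p@y;k=(abs(a-.08)<.03)&(abs(b)<.04);a=a[k];b=b[k]
print(k.sum(),"x end (96)",np.percentile(a,99.5),"y",np.percentile(b,[.5,99.5]))
for r in((.05,.075),(.075,.09)):
    j=(a>r[0])&(a<r[1]);print(r,np.percentile(b[j],[1,99]))
E
python3 plan.py .5741,.1023,.0555,-12.6,-1
```

```text
1913 x end (96) 0.0982249851650388 y [-0.02996621  0.02779389]
(0.05, 0.075) [-0.02994819  0.02779419]
(0.075, 0.09) [-0.02979289  0.02758006]
16.025 [0.5738 0.1017 0.1316] psi -12.6 w 0.0281 F [-0.2 -0.2  0.2] gf 30.031108260154724 q [ -2.  32.  80.  -0.  69. 101.]
2
[[[0.0, 0.0, 0.038, 0.0, 0.0, 0.0, -1.0], [0.0, -0.001, 0.038, 0.0, 0.0, -0.001, -1.0]]]
```

send_rows(deltas=[[[0,0,0.038,0,0,0,-1],[0,0,0.033,0,0,0,-1],[0,0,0.005,0,0,0,-1],[0,0,0,0,0,0,-1],[0,0,0,0,0,0,-0.1],[0,0,0,0,0,0,0.2],[0,0,0,0,0,0,0.2],[0,0,-0.03,0,0,0,0.2],[0,0,-0.05,0,0,0,0.2],[0,0,-0.02,0,0,0,1]]])

```text
time_s: 17.27
position: [0.5749, 0.1024, 0.1583]
tool_rot: [[0.976, -0.218, 0.004], [-0.218, -0.976, -0.0], [0.004, -0.001, -1.0]]
ft_force: [0.2, -0.5, 0.8]
grip_width: 0.0677
gripper_force: 0.0
```

```bash
python3 plan.py .4575,-.3343,.15,-12.6,1,.055 .4575,-.3343,.047,-12.6,1,.04
```

```text
17.275 [0.5749 0.1024 0.1583] psi -12.6 w 0.0677 F [ 0.2 -0.5  0.8] gf 0.0 q [ -2.  30.  78.  -0.  72. 101.]
12
[[[-0.002, 0.05, 0.001, 0.0, 0.0, 0.0, 1.0], [-0.002, 0.05, 0.001, 0.0, -0.001, 0.0, 1.0], [-0.002, 0.05, 0.001, 0.0, 0.0, 0.0, 1.0], [-0.002, 0.05, 0.001, 0.0, -0.001, 0.0, 1.0], [-0.002, 0.05, 0.001, 0.0, 0.0, 0.0, 1.0], [-0.002, 0.05, 0.001, 0.0, -0.001, 0.0, 1.0], [-0.002, 0.051, 0.001, 0.0, 0.0, 0.0, 1.0], [-0.003, 0.05, 0.0, 0.0, -0.001, 0.0, 1.0], [-0.002, 0.051, 0.001, -0.001, 0.0, 0.0, 1.0], [0.0, 0.0, 0.034, 0.0, 0.0, 0.0, 1.0], [0.0, 0.0, 0.034, 0.0, 0.0, 0.0, 1.0], [0.0, 0.0, 0.035, 0.0, 0.0, 0.0, 1.0]]]
```

send_rows(deltas=[[[-0.002,0.05,0.001,0.0,0.0,0.0,1.0],[-0.002,0.05,0.001,0.0,-0.001,0.0,1.0],[-0.002,0.05,0.001,0.0,0.0,0.0,1.0],[-0.002,0.05,0.001,0.0,-0.001,0.0,1.0],[-0.002,0.05,0.001,0.0,0.0,0.0,1.0],[-0.002,0.05,0.001,0.0,-0.001,0.0,1.0],[-0.002,0.051,0.001,0.0,0.0,0.0,1.0],[-0.003,0.05,0.0,0.0,-0.001,0.0,1.0],[-0.002,0.051,0.001,0,0.0,0.0,1.0],[0,0,0,0,0,0,1],[0,0,0,0,0,0,1]]])

```text
time_s: 18.65
position: [0.4569, -0.3341, 0.1473]
tool_rot: [[0.976, -0.219, -0.004], [-0.219, -0.976, 0.001], [-0.004, -0.001, -1.0]]
ft_force: [0.3, 0.0, -1.0]
grip_width: 0.0854
gripper_force: 0.0
```

```bash
python3 plan.py .4575,-.3343,.047,-12.6,1,.04
```

```text
18.65 [ 0.4569 -0.3341  0.1473] psi -12.6 w 0.0854 F [ 0.3  0.  -1. ] gf 0.0 q [-48.  29.  81.  -0.  70.  55.]
3
[[[0.0, 0.0, 0.033, 0.0, 0.001, 0.0, 1.0], [0.0, 0.0, 0.034, 0.0, 0.002, 0.0, 1.0], [0.001, 0.0, 0.033, -0.001, 0.001, 0.0, 1.0]]]
```

send_rows(deltas=[[[0.0,0.0,0.033,0.0,0.001,0.0,1.0],[0.0,0.0,0.034,0.0,0.002,0.0,1.0],[0.001,0.0,0.033,0,0.001,0.0,1.0],[0,0,0,0,0,0,-1],[0,0,0,0,0,0,-1],[0,0,0,0,0,0,-1],[0,0,0,0,0,0,-1],[0,0,0,0,0,0,-1],[0,0,0,0,0,0,-1]]])

```text
time_s: 19.77
position: [0.4582, -0.3351, 0.0488]
tool_rot: [[0.976, -0.219, 0.002], [-0.219, -0.976, -0.002], [0.002, 0.001, -1.0]]
ft_force: [0.3, 1.2, 6.3]
grip_width: 0.0281
gripper_force: 29.3
```

```bash
python3 plan.py .4575,-.3343,.16,-12.6,-1 .5263,.113,.16,-12.6,-1
```

```text
19.775 [ 0.4582 -0.3351  0.0488] psi -12.6 w 0.0281 F [0.3 1.2 6.3] gf 29.308460354804993 q [-48.  37.  87.   0.  56.  54.]
13
[[[0.0, 0.0, -0.037, 0.0, -0.001, 0.0, -1.0], [0.0, 0.0, -0.037, 0.001, -0.001, 0.0, -1.0], [-0.001, -0.001, -0.037, 0.0, 0.0, 0.0, -1.0], [-0.003, -0.045, 0.0, 0.0, 0.0, 0.0, -1.0], [-0.003, -0.045, 0.0, 0.0, 0.0, 0.0, -1.0], [-0.003, -0.045, 0.0, 0.0, 0.0, 0.0, -1.0], [-0.003, -0.045, 0.0, 0.0, 0.0, 0.0, -1.0], [-0.003, -0.045, 0.0, 0.0, 0.0, 0.0, -1.0], [-0.003, -0.045, 0.0, 0.0, 0.0, 0.0, -1.0], [-0.003, -0.045, 0.0, 0.0, 0.0, 0.0, -1.0], [-0.003, -0.045, 0.0, 0.0, 0.0, 0.0, -1.0], [-0.003, -0.046, 0.0, 0.0, 0.0, 0.0, -1.0]]]
[[[-0.003, -0.045, 0.0, 0.0, 0.0, 0.0, -1.0]]]
```

send_rows(deltas=[[[0.0,0.0,-0.037,0.0,-0.001,0.0,-1.0],[0.0,0.0,-0.037,0.001,-0.001,0.0,-1.0],[-0.001,-0.001,-0.037,0.0,0.0,0.0,-1.0],[-0.003,-0.045,0.0,0.0,0.0,0.0,-1.0],[-0.003,-0.045,0.0,0.0,0.0,0.0,-1.0],[-0.003,-0.045,0.0,0.0,0.0,0.0,-1.0],[-0.003,-0.045,0.0,0.0,0.0,0.0,-1.0],[-0.003,-0.045,0.0,0.0,0.0,0.0,-1.0],[-0.003,-0.045,0.0,0.0,0.0,0.0,-1.0],[-0.003,-0.045,0.0,0.0,0.0,0.0,-1.0],[-0.003,-0.045,0.0,0.0,0.0,0.0,-1.0],[-0.003,-0.046,0.0,0.0,0.0,0.0,-1.0]]])

```text
time_s: 21.28
position: [0.5194, 0.0699, 0.1594]
tool_rot: [[0.976, -0.219, -0.001], [-0.219, -0.976, 0.001], [-0.001, -0.001, -1.0]]
ft_force: [1.3, -0.7, 0.6]
grip_width: 0.0282
gripper_force: 29.9
```

send_rows(deltas=[[[-0.003,-0.045,0,0,0,0,-1],[0,0,0,0,0,0,-1],[0,0,0,0,0,0,-1]]])

```text
time_s: 21.65
position: [0.5261, 0.1127, 0.1591]
tool_rot: [[0.976, -0.218, -0.001], [-0.218, -0.976, 0.001], [-0.002, -0.001, -1.0]]
ft_force: [0.1, 0.2, -0.4]
grip_width: 0.0277
gripper_force: 30.0
```

```bash
python3 wrist.py pics/w7.png; python3 plan.py .5263,.113,.06,-12.6,-1 .5263,.113,.0555,-12.6,-1
python3 - <<'E'
import numpy as np
W=np.load("w.npz")["W"]
m=(np.hypot(W[...,0]-.5741,W[...,1]-.1023)<.025)&(W[...,2]>.05)&(W[...,2]<.075);p=W[m];print("vial1 top",p.mean(0),p.max(0)-p.min(0),p[:,2].max())
E
```

```text
21.7 [0.5262 0.1123 0.1591] psi -12.7 w 0.0278 F [-0.1  0.5 -0.7] gf 29.961343109607697 q [ -1.  26.  85.   0.  69. 102.]
3
[[[0.0, 0.0, 0.05, 0.0, 0.001, -0.001, -1.0], [0.0, -0.001, 0.049, -0.001, 0.001, 0.0, -1.0], [0.0, 0.0, 0.005, 0.0, 0.0, 0.0, -1.0]]]
vial1 top [0.57430748 0.10122333 0.05715983] [0.02582312 0.0256706  0.01377636] 0.06378287549123274
```

View pics/w7.png

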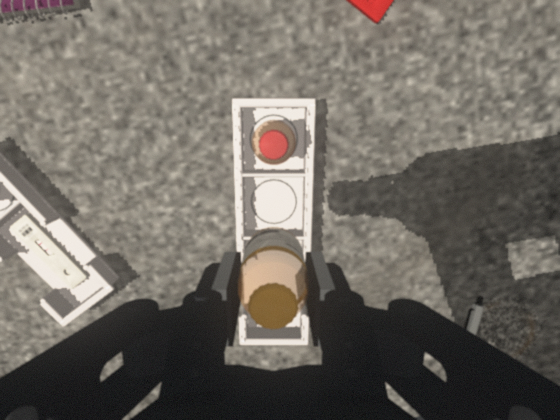

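The red-capped vial stands in the far well at (273,140). The middle well at (274,201) is empty, and the second vial hangs upright. Placing it.

send_rows(deltas=[[[0,0,0.05,0,0.001,0,-1],[0,-0.001,0.048,0,0.001,0,-1],[0,0,0.006,0,0,0,-1],[0,0,0,0,0,0,-1],[0,0,0,0,0,0,-0.1],[0,0,0,0,0,0,0.2],[0,0,0,0,0,0,0.2],[0,0,-0.03,0,0,0,0.2],[0,0,-0.05,0,0,0,0.2],[0,0,-0.02,0,0,0,1]]])

```text
time_s: 22.95
position: [0.527, 0.1141, 0.1577]
tool_rot: [[0.976, -0.218, 0.004], [-0.218, -0.976, 0.001], [0.004, -0.002, -1.0]]
ft_force: [0.3, 0.2, -0.5]
grip_width: 0.068
gripper_force: 0.0
```

```bash
python3 plan.py .5581,-.2042,.13,-49,1
```

```text
22.95 [0.527  0.1141 0.1577] psi -12.6 w 0.068 F [ 0.3  0.2 -0.5] gf 0.0 q [ -0.  26.  85.   0.  69. 102.]
7
[[[0.014, 0.043, 0.004, 0.0, 0.0, 0.091, 1.0], [0.018, 0.042, 0.004, -0.001, -0.001, 0.091, 1.0], [0.022, 0.04, 0.004, 0.0, 0.0, 0.091, 1.0], [0.026, 0.038, 0.004, -0.001, -0.001, 0.091, 1.0], [0.029, 0.036, 0.004, 0.0, 0.0, 0.09, 1.0], [0.032, 0.033, 0.004, -0.001, -0.001, 0.091, 1.0], [0.034, 0.029, 0.004, 0.0, 0.0, 0.09, 1.0]]]
```

send_rows(deltas=[[[0.014,0.043,0.004,0.0,0.0,0.091,1.0],[0.018,0.042,0.004,-0.001,-0.001,0.091,1.0],[0.022,0.04,0.004,0.0,0.0,0.091,1.0],[0.026,0.038,0.004,-0.001,-0.001,0.091,1.0],[0.029,0.036,0.004,0.0,0.0,0.09,1.0],[0.032,0.033,0.004,-0.001,-0.001,0.091,1.0],[0.034,0.029,0.004,0.0,0.0,0.09,1.0],[0,0,0,0,0,0,1],[0,0,0,0,0,0,1]]])

```text
time_s: 24.08
position: [0.5573, -0.2033, 0.1267]
tool_rot: [[0.657, -0.754, -0.004], [-0.754, -0.657, 0.001], [-0.003, 0.003, -1.0]]
ft_force: [-1.2, 0.5, -0.1]
grip_width: 0.0858
gripper_force: 0.0
```

```bash
python3 wrist.py pics/w8.png; python3 cas.py .5581 -.2042;python3 plan.py .5581,-.2042,.04,-49,-.3
```

```text
[ 261  169   28   85 2130] [274.83286385 213.28075117] (array([ 0.5547, -0.2034]), array([0.0194, 0.0643]), np.float32(131.8)) 0.004387486911354946
24.125 [ 0.5574 -0.2029  0.1268] psi -48.9 w 0.0854 F [ 0.4 -0.1  0.2] gf 0.0 q [-31.  33.  78.  -0.  69. 108.]
2
[[[0.001, 0.0, 0.043, 0.001, 0.001, 0.001, -0.3], [0.001, 0.0, 0.044, 0.002, 0.002, 0.001, -0.3]]]
```

send_rows(deltas=[[[0.001,0.001,0.043,0.001,0.002,0,-0.3],[0,0,0.044,0.002,0.001,0,-0.3],[0,0,0,0,0,0,-0.3],[0,0,0.006,0,0,0,-0.3],[0,0,0.004,0,0,0,-0.3],[0,0,0.003,0,0,0,-0.3],[0,0,0,0,0,0,-0.3]]])

```text
time_s: 25.0
position: [0.5572, -0.2054, 0.027]
tool_rot: [[0.656, -0.755, 0.001], [-0.755, -0.656, -0.001], [0.001, -0.0, -1.0]]
ft_force: [-0.6, 0.3, 0.7]
grip_width: 0.0299
gripper_force: 0.0
```

send_rows(deltas=[[[0,0,0.001,0,0,0,-0.3],[0,0,0,0,0,0,-1],[0,0,0,0,0,0,-1],[0,0,0,0,0,0,-1],[0,0,0,0,0,0,-1]]])

```text
time_s: 25.62
position: [0.5572, -0.2055, 0.0259]
tool_rot: [[0.656, -0.755, 0.001], [-0.755, -0.656, -0.001], [0.001, -0.0, -1.0]]
ft_force: [-0.5, -0.7, 3.7]
grip_width: 0.0187
gripper_force: 29.6
```

```bash
python3 plan.py .557,-.205,.15,-49,-1 .458,.1283,.15,-12.6,-1
```

```text
25.625 [ 0.5572 -0.2055  0.0259] psi -49.0 w 0.0187 F [-0.5 -0.7  3.7] gf 29.624922573566437 q [-32.  40.  83.  -0.  56. 107.]
10
[[[0.0, 0.0, -0.041, 0.0, 0.0, 0.0, -1.0], [0.0, 0.0, -0.042, 0.0, 0.0, 0.0, -1.0], [0.0, 0.0, -0.041, 0.0, -0.001, 0.0, -1.0], [-0.045, -0.021, 0.0, 0.0, 0.0, -0.091, -1.0], [-0.043, -0.025, 0.0, 0.0, 0.0, -0.091, -1.0], [-0.041, -0.028, 0.0, 0.0, 0.0, -0.091, -1.0], [-0.038, -0.032, 0.0, 0.0, 0.0, -0.091, -1.0], [-0.035, -0.035, 0.0, 0.0, 0.0, -0.09, -1.0], [-0.032, -0.038, 0.0, 0.0, 0.0, -0.091, -1.0], [-0.028, -0.042, 0.0, 0.0, 0.0, -0.09, -1.0]]]
```

send_rows(deltas=[[[0.0,0.0,-0.041,0.0,0.0,0.0,-1.0],[0.0,0.0,-0.042,0.0,0.0,0.0,-1.0],[0.0,0.0,-0.041,0.0,-0.001,0.0,-1.0],[-0.045,-0.021,0.0,0.0,0.0,-0.091,-1.0],[-0.043,-0.025,0.0,0.0,0.0,-0.091,-1.0],[-0.041,-0.028,0.0,0.0,0.0,-0.091,-1.0],[-0.038,-0.032,0.0,0.0,0.0,-0.091,-1.0],[-0.035,-0.035,0.0,0.0,0.0,-0.09,-1.0],[-0.032,-0.038,0.0,0.0,0.0,-0.091,-1.0],[-0.028,-0.042,0.0,0.0,0.0,-0.09,-1.0],[0,0,0,0,0,0,-1],[0,0,0,0,0,0,-1]]])

```text
time_s: 27.12
position: [0.4583, 0.1284, 0.1498]
tool_rot: [[0.976, -0.219, -0.0], [-0.219, -0.976, 0.0], [-0.0, -0.0, -1.0]]
ft_force: [-0.2, -0.7, -0.6]
grip_width: 0.0184
gripper_force: 29.4
```

```bash
python3 wrist.py pics/w9.png; python3 plan.py .458,.1283,.10,-12.6,-1 .458,.1283,.0335,-12.6,-1
```

```text
27.175 [0.4585 0.1279 0.1498] psi -12.7 w 0.0189 F [0.6 0.2 0.4] gf 29.447160959243774 q [  1.  21.  95.   0.  63. 104.]
3
[[[-0.001, 0.0, 0.05, 0.0, 0.0, -0.002, -1.0], [0.0, 0.0, 0.033, 0.0, 0.0, 0.0, -1.0], [0.0, 0.0, 0.033, 0.0, 0.0, 0.0, -1.0]]]
```

View pics/w9.png

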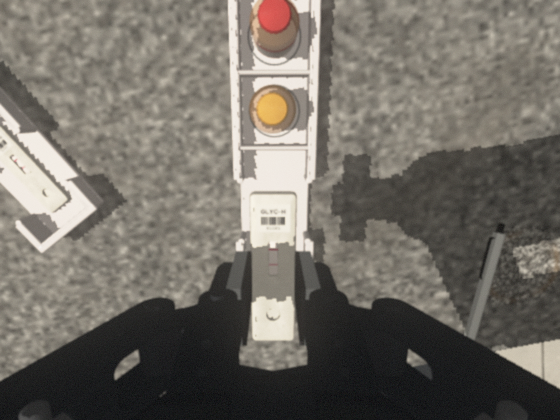

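Both vials stand in the wells at (273,25) and (272,108). The cassette is in line with the compartment, spanning rows 193–340. A depth check will give its offset along the tool.

Run:
```python
import numpy as np
W=np.load("w.npz")["W"];p=np.array([.4585,.1281]);t=np.radians(-12.6);x=np.array([np.cos(t),np.sin(t)])
for v in range(190,202,2): print(v,((W[v,272,:2]-p)@x).round(4),W[v,272,2].round(4))
for v in range(332,346,2): print(v,((W[v,260,:2]-p)@x).round(4),W[v,260,2].round(4))
```

```text
190 0.0109 0.0056
192 0.0355 0.1243
194 0.0354 0.1279
196 0.0344 0.1273
198 0.0339 0.1287
200 0.0332 0.129
332 -0.0288 0.1287
334 -0.0304 0.1279
336 -0.0307 0.129
338 -0.0323 0.1282
340 -0.0337 0.1278
342 -0.1276 0.0002
344 -0.1301 -0.0004
```

Centred within 1 mm. Lower and release.

send_rows(deltas=[[[-0.001,0,0.05,0,0,0,-1],[0,0,0.045,0,0,0,-1],[0,0,0.016,0,0,0,-1],[0,0,0.006,0,0,0,-1],[0,0,0,0,0,0,-1]]])

```text
time_s: 27.8
position: [0.4576, 0.1283, 0.0331]
tool_rot: [[0.976, -0.22, 0.0], [-0.22, -0.976, 0.0], [0.0, -0.0, -1.0]]
ft_force: [-0.4, 0.3, 0.1]
grip_width: 0.0186
gripper_force: 29.4
```

send_rows(deltas=[[[0,0,0.001,0,0,0,-1],[0,0,0,0,0,0,-0.2],[0,0,0,0,0,0,-0.2],[0,0,0,0,0,0,-0.2],[0,0,-0.03,0,0,0,-0.2],[0,0,-0.05,0,0,0,0],[0,0,-0.05,0,0,0,1],[0,0.05,-0.03,0,0,0,1],[0,0.06,-0.02,0,0,0,1],[0,0.06,0,0,0,0,1],[0,0.06,0,0,0,0,1],[0,0.06,0,0,0,0,1]]])

```text
time_s: 29.3
position: [0.3932, -0.1552, 0.2118]
tool_rot: [[0.976, -0.218, 0.0], [-0.218, -0.976, 0.0], [0.0, -0.0, -1.0]]
ft_force: [0.9, 0.4, -0.1]
grip_width: 0.0856
gripper_force: 0.0
```

send_rows(deltas=[[[0,0.06,0,0,0,0,1],[0,0.06,0,0,0,0,1],[0,0,0,0,0,0,1],[0,0,0,0,0,0,1]]])

```text
time_s: 29.8
position: [0.3676, -0.27, 0.2113]
tool_rot: [[0.976, -0.219, -0.001], [-0.219, -0.976, 0.001], [-0.001, -0.001, -1.0]]
ft_force: [-0.6, 1.1, 0.2]
grip_width: 0.0859
gripper_force: 0.0
```

Run:
```python
from rig import optics
from h import *
d=optics.get_image("top");cv2.imwrite("pics/top1.png",cv2.resize(d["image"][150:320,80:480,::-1],None,fx=2,fy=2));W=world(d)
for n,q in dict(pat=(.5229,.3001),con=(.458,.1283)).items():
    t=np.radians(24.4 if n=="pat" else -12.6);x=np.array([np.cos(t),np.sin(t)])
    for k in(-.03,-.015,0,.015,.03):
        g=np.array(q)+k*x;m=np.hypot(W[...,0]-g[0],W[...,1]-g[1])<.005;print(n,k,np.median(W[m][:,2]).round(4))
```

```text
pat -0.03 0.0098
pat -0.015 0.0093
pat 0 0.0109
pat 0.015 0.0097
pat 0.03 0.0081
con -0.03 0.0087
con -0.015 0.0096
con 0 0.0098
con 0.015 0.0088
con 0.03 0.0092
```

View pics/top1.png

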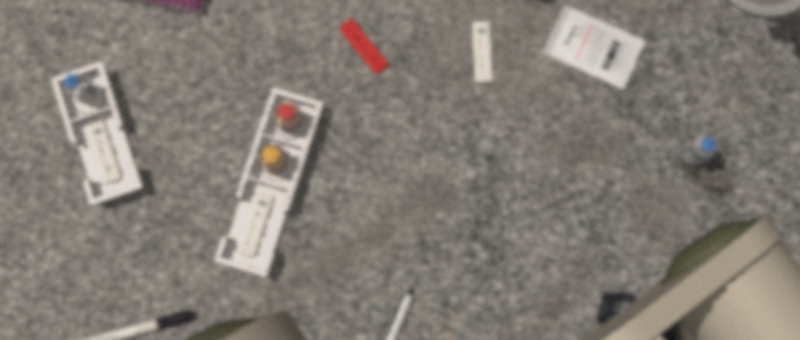

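The final view shows both trays filled, with both cassettes lying flat. The spare cassette is at (482,50) and the spare buffer stands at (706,146).

```bash
python3 -c "
from rig import env
print(env.close_job())"
```

```text
the job is handed in; nothing more can be done
None
```

Both kits are made up and the job was handed in at about 30 s: the patient tray holds one buffer bottle and one cassette, and the control tray holds two control vials and one cassette; the spare buffer and spare cassette were left untouched on the bench.

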